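# Stamp the pastry box

### The job

Without lifting it, slide the white pastry box gently (never more than 15 N on it) across the table until the printed ring on its lid is centred under the blue rubber stamp of the red hand press. Then press the press's black knob down until the stamp bears on the lid with about 10 N (never 25 N) for half a second, touching the lid nowhere but in the ring, and let the knob spring back up. Leave the box there under the stamp and do not disturb the other goods on the table.

Things in the scene. Friction and masses are not known exactly. Their poses are not given: they have to be found in the camera images.
- pastry_box: closed white card box, 150 (its x) x 130 (its y) x 60 mm high, about 0.45 kg (varies), with a tan band across the lid at its -x end; too wide to grasp. It stands loose on the table and slides when pushed. Origin: centre of its underside; z up. Its +x end points roughly away from the robot at the start (within 26 degrees).
- ring_mark (a point): centre of the orange-brown printed ring (outer diameter 30 mm, with a small centre dot) on the lid's upper face, 25 mm towards the box's +x end from the middle of the lid and on its centre line
- press: red hand stamp press fixed to the table. Origin: on the table straight below the stamp; its +x points from the stamp to the column, which stands beyond the stamp as seen from the robot (within 12 degrees of straight). Column: 30 mm thick, 251 mm tall, its axis 140 mm from the stamp; foot plate from 100 mm on, 160 mm wide.
- press_end (a point): middle of the end face, nearest the robot, of the press's red horizontal arm, 20 mm past the stamp's axis. The arm is 36 mm wide and 34 mm thick (bosses reach 6 mm lower) and runs back to the column; its height differs each time (underside 128 to 149 mm above the table), clamped: it does not move.
- stamp_pad: blue rubber stamp, 18 mm diameter, at the lower end of the plunger; it gives way on a stiff spring, about 3 N per mm, up to 12 mm. Origin 3 mm above its lower face.
- stamp_tip (a point): centre of the stamp's lower face; with the knob up it is 70 to 91 mm above the table
- knob_top (a point): centre of the top of the round black knob (46 mm diameter, 22 mm thick) on the plunger, 163 mm above the stamp's lower face; it is pressed straight down
- plunger (a joint): how far the knob and plunger are pressed down, m: 0 is up, 0.045 the end of travel. The return spring pushes it up with about 3.2 N at the top and 0.06 N more for each mm pressed, so the hand feels this plus the stamp's force on the box.
- muffin_a: bystander: muffin in a brown paper cup, 68 mm wide, 66 mm high, origin under its centre
- muffin_b: bystander: dark muffin in a brown paper cup, 68 mm wide, 66 mm high, origin under its centre
- muffin_c: bystander: muffin in a brown paper cup, 68 mm wide, 66 mm high, origin under its centre
- tartlet: bystander: round tartlet with red berries, 100 mm wide, 32 mm high, origin under its centre
- ink_tin: bystander: flat steel ink tin with a blue pad, 100 x 70 x 18 mm, origin under its centre
- jam_jar: bystander: jam jar with red cap, 64 mm wide, 85 mm high, origin under its centre
Not all that is in view belongs to the job. What is shaped like the pastry_box but yellow is not meant.

How it is judged:
On the way, in this order (a step that is already met when the one before it is completed fails the run):
1. the ring is centred under the stamp, within 5 mm (horizontal distance between ring_mark and stamp_tip below 0.005 m), for 0.2 s.
2. the stamp bears on the ring with 6 to 15 N for 0.3 s (horizontal distance between ring_mark and stamp_tip below 0.006 m and contact force between stamp_pad and pastry_box between 6 and 15 N and value of joint plunger above 0.004 m), for 0.3 s.
At the end, for the whole second after the job is handed in: the box stands flat and still on the table with its ring within 6 mm of the point straight below the stamp; the knob is back up (plunger within 3 mm of its top) and the stamp is clear of the lid (horizontal distance between ring_mark and stamp_tip below 0.006 m and value of joint plunger below 0.003 m and contact force between stamp_pad and pastry_box below 0.1 N and angle between pastry_box's own z axis and vertical below 0.05 rad and height (world z) of pastry_box below 0.004 m and linear speed of pastry_box below 0.01 m/s); the robot touches nothing.
It fails at once if the robot pushes on the box with more than 15 N (contact force between any of the arm, the fingers and pastry_box above 15 N).
It fails at once if the stamp presses the box with more than 25 N (contact force between stamp_pad and pastry_box above 25 N).
It fails at once if the stamp touches the lid with its centre more than 8 mm from the ring's centre (contact force between stamp_pad and pastry_box above 0.5 N and horizontal distance between ring_mark and stamp_tip above 0.008 m).
It fails at once if the box is lifted over 10 mm or tipped (height (world z) of pastry_box above 0.01 m or angle between pastry_box's own z axis and vertical above 0.2 rad).
It fails at once if another article is moved more than 25 mm (distance of any of muffin_a, muffin_b, muffin_c, tartlet, ink_tin, jam_jar from where it was at the start of the episode above 0.025 m).
It also fails if it takes over 70 s, if anything falls off the work surface, if the arm or the gripper's body presses on something with over 40 N, if the wrist force passes 120 N, or if a joint passes its speed limit or range.

### The arm

A 6-joint arm with a two-finger parallel gripper is mounted at the origin on the work surface. World frame = base frame: x ahead of the robot, y to its left, z up, the work surface at z = 0. Lengths are in m, angles in rad, forces in N, time in s.
With the tool pointing down it reaches from about 0.325 to 0.775 m from the base axis. Payload 5.5 kg.
Tool frame: the origin (TCP) lies at the centre of the arm's flange, where the gripper is bolted on; the fingertips stand manip.tip_reach ahead of it and the grasp point (between the pads) lies 163 mm ahead of it (manip.tip_reach is the distance from the TCP to the fingertips, in m); z points along the fingers, y is the line along which they close (so a half turn about z gives the same grasp; the last joint's range is limited). The gripper opens to 88 mm and grips with 3 to 60 N. Pads are 20 mm wide; open, the fingers measure 115 mm over their backs; the gripper's body (75 mm by 178 mm) begins 61 mm behind the grasp point.
Start: joints at [-1.377, 0.091, 1.231, -0, 1.82, -0.057], TCP at [0.149, -0.581, 0.405] pointing down, gripper open.
Joint ranges: [-2.87, 2.87], [-0.86, 2.18], [0.17, 2.46], [-1.51, 4.65], [0.06, 2.69], [-2.65, 2.65]. Speed limits (rad/s): [2.57, 2.57, 3.01, 3.14, 3.14, 3.14].

### API

Orientations are given as a rotation vector (axis times angle).
In Python, from bench import manip gives the robot as it stands.
- The arm moves only by the tool apply_moves, never from a script. Its arguments are lists of equal length, an entry for each row: "jaw": the closure, from 0 (fully open) to 1 (shut); "travel": the shift along the tool's x, y, z in m, a list of three; "delta_rot": the turn, a rotation vector about the tool's x, y, z in degrees, a list of three. In form: {"jaw": [jaw, ...], "travel": [[tx, ty, tz], ...], "delta_rot": [[wx, wy, wz], ...]}. A call has 1 to 12 rows; each row is the pose to reach, as a shift and turn from the pose commanded when the call began, along the tool's axes at that moment; what a row does not reach only later rows make up. A row lasts 1/8 s, in which the tool goes at most 62.5 mm and 10.7 degrees, less where a joint would pass 70% of its speed; a pose out of reach is approached as far as the arm can. A call with a gripper value outside its range is refused whole. The fingers move at their own pace and stop on an object; "force" is the grip in N (left out, the last holds). Time passes only in rows, so rows that repeat a pose let the fingers close. It gives the time, the measured TCP pose, the force, the opening and the grip force at its end, in the units of the state.
- manip.get_state(): the state, without advancing time (a new reading comes with each control period).
- manip.grab_frame(name): name is "side" or "top" or "wrist"; returns a dict with "image" (400x640x3 uint8, blue, green, red), "depth" (400x640 float32, m along the optical axis (not along the pixel's ray), 0 where there is no reading), "K" (3x3 intrinsics, pixels), "eye" and "orientation" of the camera in the world. Camera axes: x right, y down, z forward; pixel columns grow to the right and rows downward; lengths in m; the calibration is good to about 2 mm. A picture is of the moment at which its call begins.
- manip.sign_off(): hands the job in; it is judged then, once.
The state is a dict: "time_s": time; "joint_positions": joint angles; "qvel": joint speeds; "joint_torque": joint torques, N m; "ee_pos": TCP position; "ee_rot": TCP orientation; "contact_force": force on the tool from outside, world axes, zero at the start; "moment": the same for the moment, N m; "width": finger opening in m; "grip_force": force on a finger pad.
Only numpy, scipy, OpenCV 4.12 (cv2) and the standard library are available. Lean on these libraries where they do the work, as an engineer would, in place of code of your own. Each camera call takes 0.05 s, during which the arm holds its last target. There are 200 camera calls.

## Working session

There is one attempt and no reset: what is moved stays moved. The work goes in short steps, Python scripts to look and compute and a tool call to move; the robot and the scene stay as the last step left them, time stands still between calls to the robot, and variables do not carry over. Pictures are saved under pics/ and viewed, at most 10 in all, crops included, and the job is handed in when it is done.

Besides the shell and the picture viewer there is one more tool, called after "Request:" by a JSON object that holds its "name" and its "arguments", one argument or row to a line. apply_moves: Moves the arm, as the interface text tells. Its arguments: {"type":"object","properties":{"jaw":{"type":"array"},"travel":{"type":"array"},"delta_rot":{"type":"array"},"force":{"type":"number"}},"required":["jaw","travel","delta_rot"]}

```bash
mkdir -p pics; ls; cat > h.py <<'E'
import numpy as np,cv2
from scipy.spatial.transform import Rotation as R
from bench import manip
np.set_printoptions(precision=4,suppress=True)
def rot(o):
    o=np.asarray(o,float)
    return o if o.shape==(3,3) else (R.from_rotvec(o).as_matrix() if o.size==3 else R.from_quat(o).as_matrix())
def grab(n):
    f=manip.grab_frame(n); f['R']=rot(f['orientation']); f['eye']=np.asarray(f['eye']); f['K']=np.asarray(f['K']); return f
def ray(f,u,v):
    return f['R']@np.linalg.inv(f['K'])@np.array([u,v,1.])
def onz(f,u,v,z):
    d=ray(f,u,v); return f['eye']+d*(z-f['eye'][2])/d[2]
def cloud(f):
    v,u=np.mgrid[0:400,0:640]; p=np.stack([u,v,np.ones_like(u)],-1)@np.linalg.inv(f['K']).T*f['depth'][...,None]
    return p@f['R'].T+f['eye']
def proj(f,p):
    q=f['K']@(f['R'].T@(np.asarray(p)-f['eye'])); return q[:2]/q[2]
E
python3 - <<'E'
from h import *
for n in ['top','side']:
    f=grab(n); cv2.imwrite(f'pics/{n}0.png',f['image']); print(n,f['eye'],f['orientation'],f['K'])
s=manip.get_state(); print(s,manip.tip_reach)
E
```

```text
pics
top [0.3102 0.023  1.6769] [-2.1486  2.1731 -0.1377] [[504.4656   0.     323.3037]
 [  0.     504.4656 187.6009]
 [  0.       0.       1.    ]]
side [0.0952 0.7936 0.7325] [-0.6148  2.5068 -1.3695] [[376.5854   0.     319.8211]
 [  0.     376.5854 200.2152]
 [  0.       0.       1.    ]]
{'time_s': 0.1, 'joint_positions': array([-1.3767,  0.0918,  1.2318, -0.    ,  1.8198, -0.0567]), 'qvel': array([ 0.0006, -0.0027, -0.0019,  0.0005,  0.0006,  0.0006]), 'joint_torque': array([  0.0016, -44.7854, -40.7572,   0.0699,   0.0284,  -0.0001]), 'ee_pos': array([ 0.1489, -0.5813,  0.4036]), 'ee_rot': array([-3.1152, -0.3927,  0.0002]), 'contact_force': array([ 0.2321, -0.2955, -0.8465]), 'moment': array([0.03  , 0.0261, 0.0043]), 'grip_force': 0.0, 'width': 0.0873900190087083} 0.182
```

View pics/top0.png

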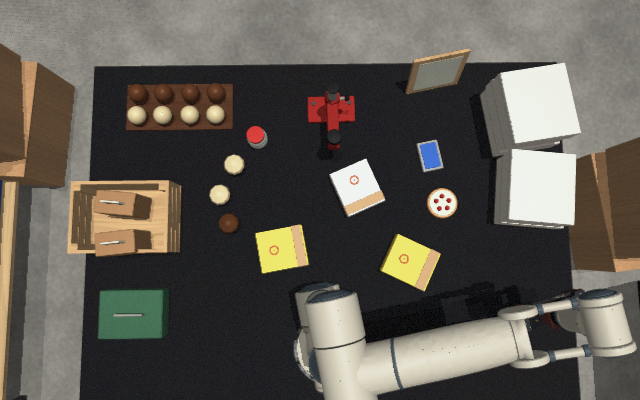

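View pics/side0.png

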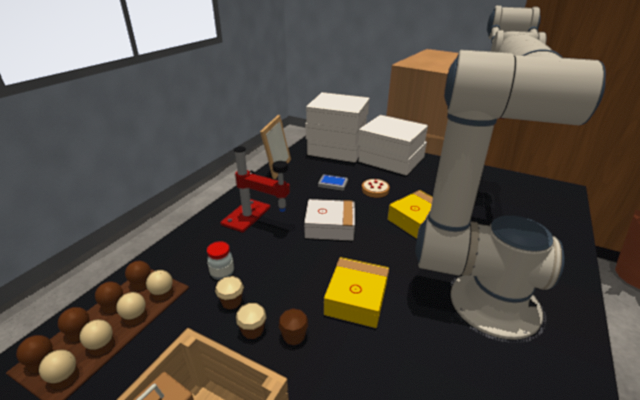

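The top view shows the white box at about (357,187) with its ring at (354,180). The black knob is at (333,138), with the press column beyond it and yellow decoy boxes nearer the robot. The side view shows the knob at (281,167) and the blue stamp at (282,208).

```bash
cat >> h.py <<'E'
def box(f,z=.06):
    hsv=cv2.cvtColor(f['image'],cv2.COLOR_BGR2HSV); P=cloud(f)
    m=(abs(P[...,2]-z)<.015)&(P[...,0]>.3)&(P[...,0]<.7)&(abs(P[...,1])<.25)&~((hsv[...,1]>150)&(hsv[...,0]>20)&(hsv[...,0]<35))
    m=cv2.morphologyEx(m.astype('uint8'),cv2.MORPH_OPEN,np.ones((5,5)))
    n,l,st,c=cv2.connectedComponentsWithStats(m)
    return m,l,st,c,hsv,P
def ringpx(f,u0,v0,r=45):
    hsv=cv2.cvtColor(f['image'],cv2.COLOR_BGR2HSV); h,s,v=[hsv[...,i].astype(int) for i in range(3)]
    m=((h<22)&(s>60)&(v>90)).astype('uint8')
    n,l,st,c=cv2.connectedComponentsWithStats(m)
    return [(i,st[i].tolist(),c[i]) for i in range(1,n) if np.hypot(*(c[i]-[u0,v0]))<r and st[i][4]>3],l
E
python3 - <<'E'
from h import *
f=grab('top'); m,l,st,c,hsv,P=box(f)
for i in range(1,len(st)):
    if st[i][4]>100:
        print(st[i],c[i])
        if st[i][4]>800:
            cn=cv2.findContours((l==i).astype('uint8'),0,2)[0][0]; (u,v),wh,a=r=cv2.minAreaRect(cn)
            print(onz(f,u,v,.06), [onz(f,*q,.06)[:2] for q in cv2.boxPoints(r)],wh)
rs,_=ringpx(f,354,182)
for i,s,cc in rs: print('top',s,cc,onz(f,s[0]+(s[2]-1)/2,s[1]+(s[3]-1)/2,.06),onz(f,*cc,.06))
# press by height
for lo,hi in [(.22,.27),(.15,.20)]:
    k=(P[...,2]>lo)&(P[...,2]<hi)&(abs(P[...,1])<.15)&(P[...,0]>.4)&(P[...,0]<.75)
    n,ll,s2,c2=cv2.connectedComponentsWithStats(k.astype('uint8'))
    for i in range(1,n):
        if s2[i][4]>15:
            q=P[ll==i]; print('h',lo,s2[i],c2[i],np.median(q,0),q.min(0),q.max(0))
f=grab('side'); P=cloud(f);hsv=cv2.cvtColor(f['image'],cv2.COLOR_BGR2HSV)
rs,_=ringpx(f,322,211,15)
for i,s,cc in rs: print('side',s,cc,onz(f,s[0]+(s[2]-1)/2,s[1]+(s[3]-1)/2,.06),onz(f,*cc,.06))
print('knob/pad cloud'); 
for u,v in [(281,163),(281,167),(281,171),(282,190),(282,200),(282,206),(282,208),(282,210),(282,213)]: print(u,v,P[v,u],f['image'][v,u])
k=(P[...,2]>.22)&(P[...,2]<.27)&(abs(P[...,1])<.15)&(P[...,0]>.4)&(P[...,0]<.75)
n,ll,s2,c2=cv2.connectedComponentsWithStats(k.astype('uint8'))
for i in range(1,n):
    if s2[i][4]>8: q=P[ll==i]; print(s2[i],c2[i],np.median(q,0),q.min(0),q.max(0))
cv2.imwrite('pics/s1.png',cv2.resize(f['image'][130:250,220:380],None,fx=5,fy=5,interpolation=cv2.INTER_CUBIC))
E
```

```text
[ 331  160   53   54 1808] [357.2301 186.6333]
[ 0.5097 -0.0962  0.06  ] [array([ 0.5531, -0.0062]), array([ 0.6061, -0.1277]), array([ 0.4665, -0.1855]), array([ 0.4147, -0.065 ])] (46.50285720825195, 40.61384963989258)
[ 256  225   50   29 1117] [281.6885 240.5201]
[0.335  0.1521 0.06  ] [array([0.3669, 0.2331]), array([0.3925, 0.0877]), array([0.3032, 0.0715]), array([0.278, 0.216])] (28.56472396850586, 46.31785202026367)
[392 236  15  16 202] [399.8267 244.297 ]
top [337, 145, 2, 3, 5] [337.6 146.2] [ 0.6446 -0.0347  0.06  ] [ 0.6439 -0.035   0.06  ]
top [350, 175, 9, 10, 39] [353.8462 179.4872] [ 0.5337 -0.0864  0.06  ] [ 0.5337 -0.086   0.06  ]
top [344, 190, 41, 25, 378] [363.9868 202.0794] [ 0.4602 -0.1173  0.06  ] [ 0.46   -0.1172  0.06  ]
h 0.22 [327 129  15  16 193] [333.9845 136.3472] [ 0.6375 -0.0188  0.2333] [ 0.6162 -0.0394  0.2213] [0.6618 0.0018 0.2415]
h 0.15 [327 106  12  26 281] [332.4875 117.3701] [ 0.7137 -0.0159  0.1625] [ 0.67   -0.0346  0.1511] [0.7492 0.0002 0.172 ]
h 0.15 [328 142  12   7  52] [333.2885 145.6923] [ 0.624  -0.0172  0.1628] [ 0.6187 -0.036   0.1502] [ 0.6341 -0.002   0.1755]
side [318, 208, 9, 6, 35] [321.9429 210.5143] [ 0.5355 -0.0856  0.06  ] [ 0.5357 -0.0854  0.06  ]
knob/pad cloud
281 163 [ 0.6366 -0.0193  0.2335] [26 24 25]
281 167 [ 0.6259 -0.0022  0.2311] [22 21 22]
281 171 [ 0.6254 -0.0003  0.2193] [12 11 11]
282 190 [ 0.6259 -0.0009  0.1553] [12 13 73]
282 200 [ 0.6374 -0.0151  0.1087] [67 69 70]
282 206 [ 0.6358 -0.011   0.0896] [65 69 71]
282 208 [ 0.6378 -0.0133  0.0802] [54 44 42]
282 210 [ 0.6383 -0.0134  0.0725] [84 39 13]
282 213 [ 0.6898 -0.0889 -0.0018] [27 26 27]
[272 161  16  11 139] [279.1799 165.5827] [ 0.6366 -0.007   0.2313] [ 0.6158 -0.0368  0.2201] [0.6616 0.0085 0.2339]
```

View pics/s1.png

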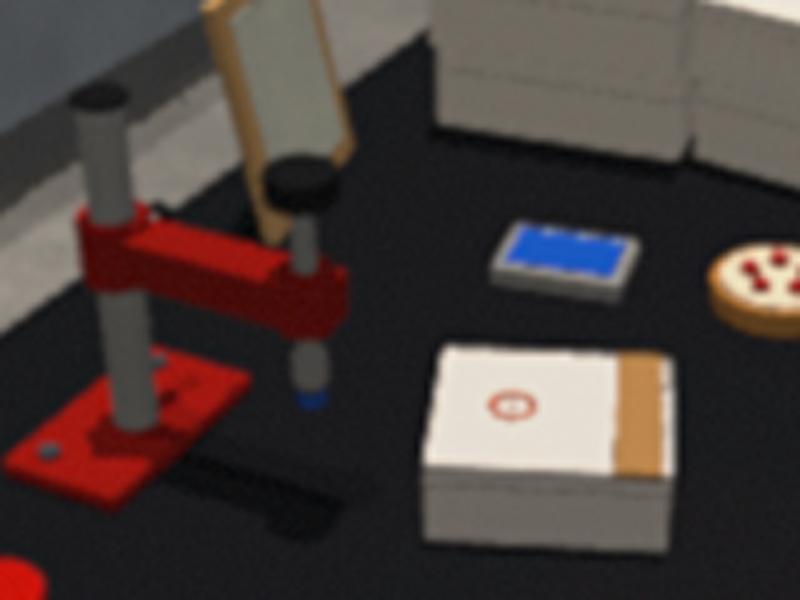

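The zoomed side view shows the stamp pad at crop (312,398), which clears the lid height, and the box standing free with its ring at crop (513,405). The box yaw is about 23°, the ring is at (0.5345,-0.086) and the stamp axis is at about (0.6375,-0.019). My plan is to push sideways about 22 mm from the box's -y face, then push along the box's x axis from its rear end.

```bash
cat >> h.py <<'E'
def goto(p,yawdeg,cmd=None):
    """TCP target p; tool down with tool y along yawdeg (mod 180)"""
    s=manip.get_state(); R0=R.from_rotvec(s['ee_rot']); p0=np.array(s['ee_pos'])
    best=None
    for k in (0,180):
        a=np.radians(yawdeg+k); y=np.array([np.cos(a),np.sin(a),0]); z=np.array([0,0,-1.]); x=np.cross(y,z)
        d=(R0.inv()*R.from_matrix(np.stack([x,y,z],1))).as_rotvec(degrees=True)
        if best is None or np.linalg.norm(d)<np.linalg.norm(best): best=d
    print('travel',R0.inv().apply(np.asarray(p)-p0),'rot',best,'dist',np.linalg.norm(np.asarray(p)-p0),'axes x,y',R0.as_matrix()[:,0],R0.as_matrix()[:,1], 'pos',p0,'t',s['time_s'],'F',s['contact_force'])
E
python3 - <<'E'
from h import *
goto([.547,-.184,.300],23)
E
```

```text
travel [ 0.4842 -0.2859  0.1043] rot [-0.0569  0.0454 81.3671] dist 0.5719330377289069 axes x,y [0.9687 0.2481 0.    ] [ 0.2481 -0.9687 -0.0012] pos [ 0.1489 -0.5813  0.404 ] t 0.2 F [ 0.6107 -0.1696 -0.285 ]
```

Request:
{"name": "apply_moves", "arguments": {
  "jaw": [0,0,0,0,0,0,0,0,0,0,0,0],
  "travel": [
    [0.484,-0.286,0.104],
    [0.484,-0.286,0.104],
    [0.484,-0.286,0.104],
    [0.484,-0.286,0.104],
    [0.484,-0.286,0.104],
    [0.484,-0.286,0.104],
    [0.484,-0.286,0.104],
    [0.484,-0.286,0.104],
    [0.484,-0.286,0.104],
    [0.484,-0.286,0.104],
    [0.484,-0.286,0.104],
    [0.484,-0.286,0.104]
  ],
  "delta_rot": [
    [0,0,81],
    [0,0,81],
    [0,0,81],
    [0,0,81],
    [0,0,81],
    [0,0,81],
    [0,0,81],
    [0,0,81],
    [0,0,81],
    [0,0,81],
    [0,0,81],
    [0,0,81]
  ]
}}

```text
time_s: 1.7
ee_pos: [0.5466, -0.1843, 0.3005]
ee_rot: [2.625, -1.725, -0.001]
contact_force: [-0.9, 0.3, 0.2]
width: 0.0878
grip_force: 0.0
```

```bash
python3 - <<'E'
from h import *
goto([.547,-.184,.204],23)
f=grab('wrist'); cv2.imwrite('pics/w1.png',f['image'])
E
```

```text
travel [-0.0001 -0.0006  0.0965] rot [0.0437 0.     0.3896] dist 0.09650928211757895 axes x,y [ 0.397  -0.9178 -0.    ] [-0.9178 -0.397   0.0008] pos [ 0.5466 -0.1843  0.3005] t 1.7 F [-0.8961  0.3372  0.1818]
```

View pics/w1.png

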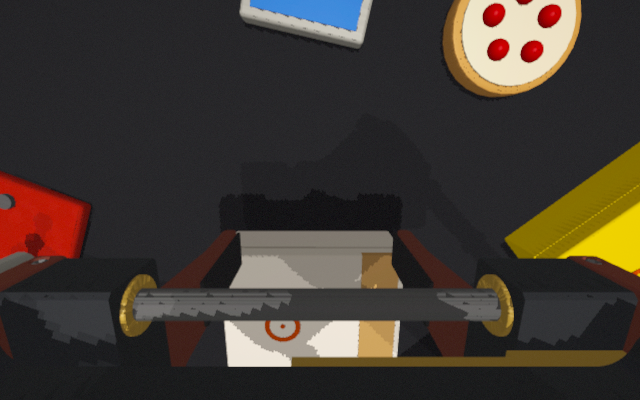

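Request:
{"name": "apply_moves", "arguments": {
  "jaw": [0,0,0,0,0,0,0,0,0,0,0,0],
  "travel": [
    [0,0,0.04],
    [0,0,0.08],
    [0,0,0.096],
    [0,0,0.096],
    [-0.005,0,0.096],
    [-0.009,0,0.096],
    [-0.013,0,0.096],
    [-0.017,0,0.096],
    [-0.021,0,0.096],
    [-0.025,0,0.096],
    [-0.029,0,0.096],
    [-0.033,0,0.096]
  ],
  "delta_rot": [
    [0,0,0],
    [0,0,0],
    [0,0,0],
    [0,0,0],
    [0,0,0],
    [0,0,0],
    [0,0,0],
    [0,0,0],
    [0,0,0],
    [0,0,0],
    [0,0,0],
    [0,0,0]
  ]
}}

```text
time_s: 3.25
ee_pos: [0.5337, -0.1538, 0.2049]
ee_rot: [2.625, -1.726, 0.001]
contact_force: [1.0, -3.6, 1.0]
width: 0.088
grip_force: 1.8
```

```bash
cat >> h.py <<'E'
def look():
    f=grab('side'); P=cloud(f); out={}
    hsv=cv2.cvtColor(f['image'],cv2.COLOR_BGR2HSV); h,s,v=[hsv[...,i].astype(int) for i in range(3)]
    m=((h<22)&(s>60)&(v>90)&(abs(P[...,2]-.06)<.012)&(P[...,0]>.4)&(P[...,0]<.75)&(abs(P[...,1])<.2)).astype('uint8')
    n,l,st,c=cv2.connectedComponentsWithStats(m,connectivity=8)
    for i in range(1,n):
        if st[i][4]>8: t=st[i]; print('side mark',t,onz(f,t[0]+(t[2]-1)/2,t[1]+(t[3]-1)/2,.06))
    b=((h>100)&(h<130)&(s>110)).astype('uint8'); b[:200]=0;b[225:]=0;b[:,:260]=0;b[:,300:]=0
    vv,uu=np.nonzero(b)
    if len(uu): print('pad n',len(uu),uu.min(),uu.max(),vv.min(),vv.max(),onz(f,(uu.min()+uu.max())/2,(vv.min()+vv.max())/2,.0735),np.median(P[b>0],0))
    f=grab('top'); m,l,st,c,hsv,P=box(f)
    h,s,v=[hsv[...,i].astype(int) for i in range(3)]
    m2=((h<22)&(s>60)&(v>90)&(abs(P[...,2]-.06)<.015)&(P[...,0]>.4)&(P[...,0]<.75)&(abs(P[...,1])<.2)).astype('uint8')
    n,l2,s2,c2=cv2.connectedComponentsWithStats(m2,connectivity=8)
    for i in range(1,n):
        if s2[i][4]>8:
            t=s2[i]; print('top mark',t,onz(f,t[0]+(t[2]-1)/2,t[1]+(t[3]-1)/2,.06))
            if t[4]>200:
                rr=cv2.minAreaRect(cv2.findContours((l2==i).astype('uint8'),0,2)[0][0]); q=[onz(f,*k,.06)[:2] for k in cv2.boxPoints(rr)]
                e=q[1]-q[0] if np.hypot(*(q[1]-q[0]))<np.hypot(*(q[2]-q[1])) else q[2]-q[1]
                print('band yaw',np.degrees(np.arctan2(e[1],e[0])),'c',onz(f,*rr[0],.06)[:2])
    s=manip.get_state(); print('t',s['time_s'],'F',s['contact_force'],s['ee_pos'])
E
python3 -c "
from h import *
look()"
```

```text
side mark [343 205  10  24 224] [ 0.451  -0.0933  0.06  ]
side mark [317 211  10   6  36] [ 0.5294 -0.0701  0.06  ]
pad n 21 279 285 208 211 [ 0.639  -0.0145  0.0735] [ 0.6394 -0.0102  0.0745]
top mark [346 177   9  10  42] [ 0.5273 -0.0734  0.06  ]
top mark [356 193  20  18 159] [ 0.4618 -0.1221  0.06  ]
top mark [340 205  10  12  67] [ 0.4335 -0.054   0.06  ]
t 3.35 F [ 0.7558 -1.0206  0.8914] [ 0.5336 -0.1534  0.2048]
```

Request:
{"name": "apply_moves", "arguments": {
  "jaw": [0,0,0,0,0,0,0,0],
  "travel": [
    [-0.003,0,0],
    [-0.005,0,0],
    [-0.005,0,0],
    [0.01,0,0],
    [0.03,0,0],
    [0.03,0,-0.06],
    [0.03,0,-0.1],
    [0.03,0,-0.1]
  ],
  "delta_rot": [
    [0,0,0],
    [0,0,0],
    [0,0,0],
    [0,0,0],
    [0,0,0],
    [0,0,0],
    [0,0,0],
    [0,0,0]
  ]
}}

```text
time_s: 4.35
ee_pos: [0.5466, -0.1827, 0.309]
ee_rot: [-2.623, 1.726, -0.011]
contact_force: [0.8, 0.0, -0.4]
width: 0.0875
grip_force: 0.0
```

```bash
cat >> h.py <<'E'
def press():
    for n in ('top','side'):
        f=grab(n); P=cloud(f); k=(P[...,2]>.2315)&(P[...,2]<.24)&(abs(P[...,1]+.019)<.04)&(abs(P[...,0]-.638)<.04)
        nn,l,st,c=cv2.connectedComponentsWithStats(k.astype('uint8')); i=1+np.argmax(st[1:,4]); t=st[i]
        (u,v),wh,a=cv2.fitEllipse(cv2.convexHull(cv2.findContours((l==i).astype('uint8'),0,2)[0][0]))
        print(n,'knob',t,onz(f,*c[i],.2333),onz(f,u,v,.2333),wh,np.median(P[k],0))
        hsv=cv2.cvtColor(f['image'],cv2.COLOR_BGR2HSV)
        if n=='top':
            r=((hsv[...,0]<6)|(hsv[...,0]>174))&(hsv[...,1]>150)&(P[...,2]>.14)&(P[...,2]<.2)&(P[...,0]>.66)
            q=P[r]; print('arm dir',np.polyfit(q[:,0],q[:,1],1),np.median(q[:,2]))
E
python3 -c "
from h import *
press();look()
f=grab('side'); cv2.imwrite('pics/s2.png',cv2.resize(f['image'][140:240,240:370],None,fx=6,fy=6,interpolation=cv2.INTER_CUBIC))"
```

```text
top knob [327 129  15  15 125] [ 0.6393 -0.0178  0.2333] [ 0.6388 -0.0186  0.2333] (14.286052703857422, 14.664212226867676) [ 0.6386 -0.0184  0.2349]
arm dir [-0.0119 -0.0082] 0.16330394451819097
side knob [272 161  15   7  69] [ 0.6397 -0.0118  0.2333] [ 0.6394 -0.0119  0.2333] (6.619953155517578, 14.491308212280273) [ 0.64   -0.0128  0.2325]
side mark [342 204  11  26 251] [ 0.4523 -0.0926  0.06  ]
side mark [317 212  10   6  35] [ 0.5269 -0.0652  0.06  ]
pad n 22 266 285 208 224 [0.6377 0.0244 0.0735] [ 0.6389 -0.0116  0.0731]
top mark [344 178  10   9  40] [ 0.5257 -0.0685  0.06  ]
top mark [366 193  13  14  92] [ 0.468  -0.1432  0.06  ]
top mark [339 200  21  17 170] [ 0.4414 -0.0686  0.06  ]
t 4.55 F [-0.3432  0.9311 -0.1914] [ 0.5454 -0.1817  0.3023]
```

View pics/s2.png

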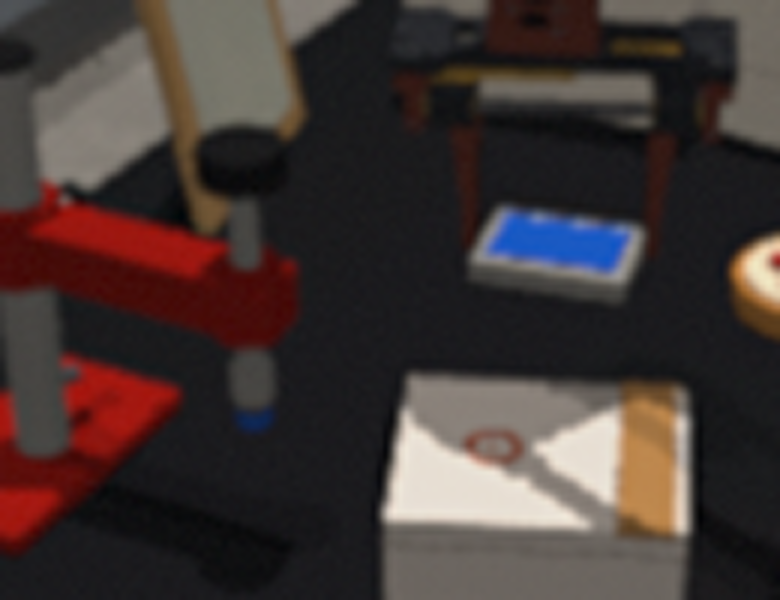

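The side crop shows the stamp pad at full-image pixel (282.1,209.3) and the ring at (322.1,213.9). The stamp lies almost along the box's own x axis, so the next move is the axial push from behind.

```bash
cat >> h.py <<'E'
def boxyaw():
    f=grab('top'); m,l,st,c,hsv,P=box(f)
    j=[i for i in range(1,len(st)) if st[i][4]>1000 and np.hypot(*(P[l==i][:,:2].mean(0)-[.55,-.05]))<.12]
    for i in j:
        r=cv2.minAreaRect(cv2.convexHull(cv2.findContours((l==i).astype('uint8'),0,2)[0][0])); q=[onz(f,*k,.06)[:2] for k in cv2.boxPoints(r)]
        print('lid c',onz(f,*r[0],.06)[:2],[(round(np.hypot(*(q[k]-q[k-1])),4),round(np.degrees(np.arctan2(*(q[k]-q[k-1])[::-1])),1)) for k in range(4)])
E
python3 -c "
from h import *
boxyaw(); print(manip.get_state()['joint_positions'])
goto([.406,-.119,.305],113)"
```

```text
lid c [ 0.5018 -0.078 ] [(np.float64(0.1496), np.float64(23.1)), (np.float64(0.1304), np.float64(-66.5)), (np.float64(0.1503), np.float64(-157.4)), (np.float64(0.129), np.float64(113.3))]
[-0.3804  0.0288  1.4761  0.0001  1.6404  2.3535]
travel [-0.1126  0.1032 -0.002 ] rot [ -0.0048   0.2341 -89.6385] dist 0.1527731891638018 axes x,y [ 0.3965 -0.918  -0.0027] [-0.918  -0.3965  0.0025] pos [ 0.5454 -0.1815  0.3024] t 4.65 F [0.2549 0.3481 0.1192]
```

Request:
{"name": "apply_moves", "arguments": {
  "jaw": [0,0,0,0,0,0,0,0,0,0,0],
  "travel": [
    [-0.113,0.103,0],
    [-0.113,0.103,0],
    [-0.113,0.103,0],
    [-0.113,0.103,0],
    [-0.113,0.103,0],
    [-0.113,0.103,0],
    [-0.113,0.103,0],
    [-0.113,0.103,0],
    [-0.113,0.103,0],
    [-0.113,0.103,0],
    [-0.113,0.103,0]
  ],
  "delta_rot": [
    [0,0,-89.6],
    [0,0,-89.6],
    [0,0,-89.6],
    [0,0,-89.6],
    [0,0,-89.6],
    [0,0,-89.6],
    [0,0,-89.6],
    [0,0,-89.6],
    [0,0,-89.6],
    [0,0,-89.6],
    [0,0,-89.6]
  ]
}}

```text
time_s: 6.02
ee_pos: [0.4062, -0.1184, 0.3041]
ee_rot: [-3.079, -0.623, 0.001]
contact_force: [-0.3, 0.3, -0.8]
width: 0.0878
grip_force: 0.0
```

```bash
python3 -c "
from h import *
goto([.405,-.119,.204],113)"
```

```text
travel [-0.0012  0.0001  0.1001] rot [-0.0373  0.0378 -0.1049] dist 0.10012209487832888 axes x,y [ 0.9212  0.389  -0.0007] [ 0.389  -0.9212 -0.0007] pos [ 0.4062 -0.1184  0.3041] t 6.025 F [-0.3013  0.2601 -0.7552]
```

Request:
{"name": "apply_moves", "arguments": {
  "jaw": [0,0,0,0,0,0,0,0,0,0,0,0],
  "travel": [
    [0,0,0.05],
    [0,0,0.1],
    [0,0,0.1],
    [0.008,0,0.1],
    [0.012,0,0.1],
    [0.016,0,0.1],
    [0.02,0,0.1],
    [0.024,0,0.1],
    [0.029,0,0.1],
    [0.034,0,0.1],
    [0.04,0,0.1],
    [0.046,0,0.1]
  ],
  "delta_rot": [
    [0,0,0],
    [0,0,0],
    [0,0,0],
    [0,0,0],
    [0,0,0],
    [0,0,0],
    [0,0,0],
    [0,0,0],
    [0,0,0],
    [0,0,0],
    [0,0,0],
    [0,0,0]
  ]
}}

```text
time_s: 7.52
ee_pos: [0.4485, -0.1008, 0.2051]
ee_rot: [3.078, 0.625, -0.002]
contact_force: [-4.7, -1.5, 3.4]
width: 0.0878
grip_force: 2.7
```

Request:
{"name": "apply_moves", "arguments": {
  "jaw": [0,0,0,0,0,0,0,0,0,0],
  "travel": [
    [0.006,0,0],
    [0.012,0,0],
    [0.018,0,0],
    [0.024,0,0],
    [0.03,0,0],
    [0.036,0,0],
    [0.042,0,0],
    [0.048,0,0],
    [0.053,0,0],
    [0.055,0,0]
  ],
  "delta_rot": [
    [0,0,0],
    [0,0,0],
    [0,0,0],
    [0,0,0],
    [0,0,0],
    [0,0,0],
    [0,0,0],
    [0,0,0],
    [0,0,0],
    [0,0,0]
  ]
}}

```text
time_s: 8.78
ee_pos: [0.4992, -0.0792, 0.2049]
ee_rot: [3.078, 0.625, -0.002]
contact_force: [-3.7, -2.4, 3.9]
width: 0.0882
grip_force: 2.6
```

```bash
python3 -c "
from h import *
boxyaw();look()
f=grab('side'); cv2.imwrite('pics/s3.png',cv2.resize(f['image'][180:240,250:330],None,fx=10,fy=10,interpolation=cv2.INTER_CUBIC))"
```

```text
side mark [315 203  10  26  83] [ 0.5299 -0.0575  0.06  ]
side mark [291 210  10   6  36] [ 0.6039 -0.0367  0.06  ]
pad n 9 279 283 209 210 [ 0.6417 -0.0131  0.0735] [ 0.6399 -0.0104  0.0763]
top mark [334 155   7   8  17] [ 0.6032 -0.0325  0.06  ]
t 8.925 F [-3.0664 -2.2748  2.7512] [ 0.4992 -0.0792  0.2048]
```

View pics/s3.png

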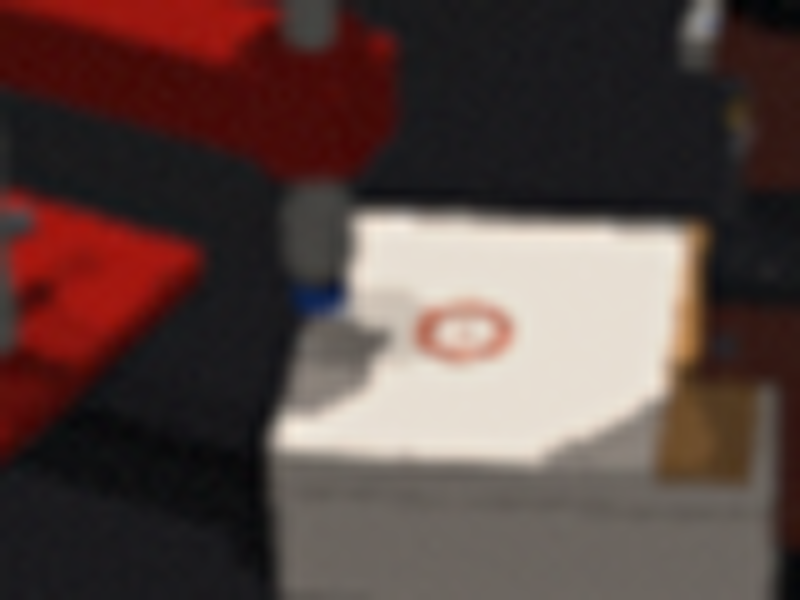

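The side crop shows the ring at image pixel (296.0,212.6) and the stamp pad's lower near rim at about (281.5,211.0). The pad isn't touching, and about 40 mm remains.

```bash
python3 -c "
from h import *
f=grab('side')
ring=onz(f,296.05,212.65,.06)[:2]
for v in (210.7,211.0,211.3):
    p=onz(f,281.45,v,.0703)[:2]; d=p-f['eye'][:2]; a=p+.009*d/np.hypot(*d); print(a,a-ring,np.hypot(*(a-ring)),np.degrees(np.arctan2(*(a-ring)[::-1])))
print(ring); 
# plunger shaft between arm and knob: check axis, u centre
s=f['image'][184:186,270:295].astype(int).mean(0); print(s.tolist())
press();boxyaw()
g=grab('wrist'); print(proj(g,[.64,-.019,.07]),proj(g,[.604,-.034,.06])); cv2.imwrite('pics/w2.png',g['image'])
f=grab('top');cv2.imwrite('pics/t2.png',cv2.resize(f['image'][100:220,280:400],None,fx=5,fy=5,interpolation=cv2.INTER_CUBIC))
"
```

```text
[ 0.6446 -0.0195] [0.0427 0.0173] 0.04606804132199063 22.094492731007445
[ 0.6437 -0.0181] [0.0418 0.0187] 0.04580751068048495 24.128174420925042
[ 0.6428 -0.0167] [0.0409 0.0201] 0.045605717130187455 26.17763159543018
[ 0.6019 -0.0368]
[[15.0, 21.0, 139.5], [17.5, 21.5, 148.0], [14.0, 21.0, 145.0], [12.0, 16.5, 120.0], [8.5, 11.5, 94.0], [10.5, 12.5, 78.0], [8.5, 11.0, 68.5], [8.5, 11.5, 67.0], [19.0, 20.0, 69.0], [28.0, 30.5, 68.5], [38.0, 39.5, 70.0], [39.0, 40.5, 69.5], [32.5, 35.0, 71.0], [17.5, 20.0, 70.0], [9.0, 10.5, 70.0], [6.0, 7.5, 69.5], [7.5, 11.0, 75.5], [11.5, 14.5, 96.0], [15.0, 18.5, 95.5], [23.5, 21.0, 66.0], [27.0, 26.5, 35.0], [27.5, 25.5, 24.5], [28.5, 26.0, 26.0], [27.0, 24.0, 24.5], [29.0, 27.5, 27.0]]
top knob [327 129  15  15 145] [ 0.6391 -0.0179  0.2333] [ 0.639  -0.018   0.2333] (14.519437789916992, 14.843277931213379) [ 0.6382 -0.0185  0.2347]
arm dir [-0.0259  0.0018] 0.1632004082151962
side knob [273 161  14   7  66] [ 0.6388 -0.0128  0.2333] [ 0.6387 -0.0135  0.2333] (6.895481586456299, 13.167960166931152) [ 0.6393 -0.0141  0.2327]
[ 312.2493 -166.4861] [312.3567  -3.4855]
```

View pics/t2.png

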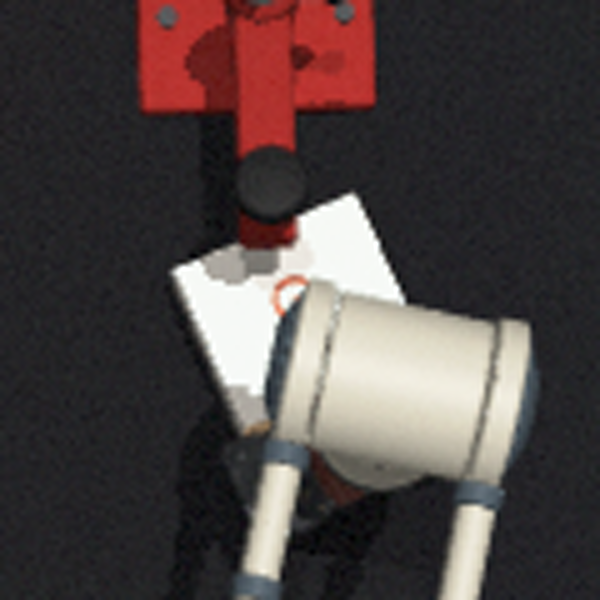

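The top crop shows the ring at about crop (296,297), partly behind the wrist, with the knob at (271,184). Both cameras put the remaining shift at about 44.5 mm at 26°, so I'll push most of it now and check again.

Request:
{"name": "apply_moves", "arguments": {
  "jaw": [0,0,0,0,0,0,0,0,0],
  "travel": [
    [0.004,0,0],
    [0.009,-0.0004,0],
    [0.014,-0.0008,0],
    [0.019,-0.0012,0],
    [0.024,-0.0015,0],
    [0.029,-0.0018,0],
    [0.034,-0.002,0],
    [0.038,-0.002,0],
    [0.038,-0.002,0]
  ],
  "delta_rot": [
    [0,0,0],
    [0,0,0],
    [0,0,0],
    [0,0,0],
    [0,0,0],
    [0,0,0],
    [0,0,0],
    [0,0,0],
    [0,0,0]
  ]
}}

```text
time_s: 10.4
ee_pos: [0.5339, -0.0621, 0.2046]
ee_rot: [-3.078, -0.626, -0.002]
contact_force: [-0.5, 0.2, 0.8]
width: 0.0878
grip_force: 0.2
```

```bash
python3 -c "
from h import *
look()
f=grab('side'); cv2.imwrite('pics/s4.png',cv2.resize(f['image'][185:235,250:310],None,fx=12,fy=12,interpolation=cv2.INTER_CUBIC))"
```

```text
side mark [279 210  10   6  29] [ 0.637  -0.0191  0.06  ]
side mark [302 213   9  16  65] [ 0.554  -0.0148  0.06  ]
pad n 5 281 283 209 210 [ 0.639  -0.0145  0.0735] [ 0.6366 -0.0105  0.0775]
t 10.5 F [0.4582 0.173  0.3406] [ 0.5337 -0.0621  0.2046]
```

View pics/s4.png

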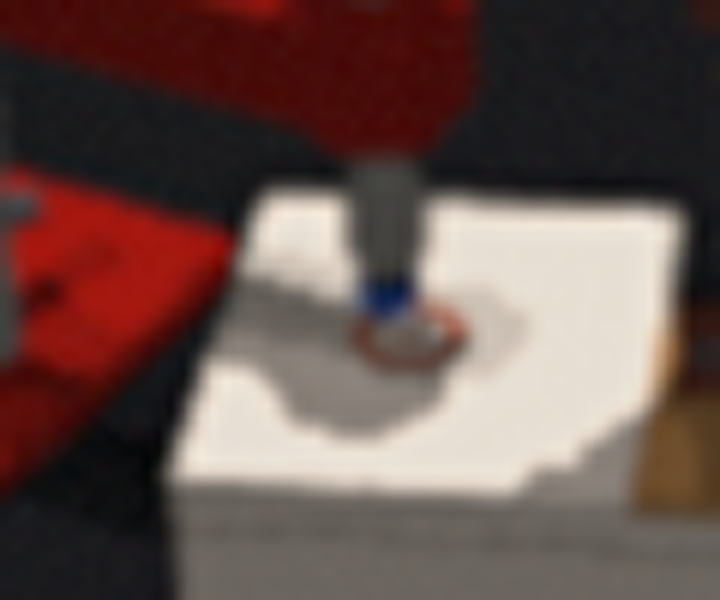

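The side crop shows the pad just above the ring: ring centre at about crop (411,334), pad at x = 388 with its bottom edge at y = 318. The last few millimetres remain.

```bash
python3 -c "
from h import *
f=grab('side')
ring=onz(f,283.8,212.4,.06)[:2]
for u in (281.5,281.9):
  for v in (210.7,211.0,211.3):
    p=onz(f,u,v,.0703)[:2]; d=p-f['eye'][:2]; a=p+.009*d/np.hypot(*d); e=a-ring; s=manip.get_state(); A=R.from_rotvec(s['ee_rot']).as_matrix(); print(a,e,'tool',A[:2,:2].T@e)
print(ring)
g=grab('top'); print(proj(g,[.639,-.0182,.2333]))
"
```

```text
[ 0.6445 -0.0196] [0.008  0.0005] tool [0.0075 0.0027]
[ 0.6436 -0.0182] [0.0071 0.0019] tool [0.0072 0.0011]
[ 0.6427 -0.0168] [0.0062 0.0032] tool [ 0.007  -0.0006]
[ 0.6434 -0.0201] [ 0.0069 -0.0001] tool [0.0063 0.0028]
[ 0.6425 -0.0188] [0.006  0.0013] tool [0.006  0.0012]
[ 0.6416 -0.0174] [0.0051 0.0027] tool [ 0.0057 -0.0005]
[ 0.6365 -0.02  ]
[333.8105 135.8585]
```

Request:
{"name": "apply_moves", "arguments": {
  "jaw": [0,0,0,0,0],
  "travel": [
    [0.002,0,0],
    [0.004,0,0],
    [0.006,0,0],
    [0.006,0,0],
    [0.006,0,0]
  ],
  "delta_rot": [
    [0,0,0],
    [0,0,0],
    [0,0,0],
    [0,0,0],
    [0,0,0]
  ]
}}

```text
time_s: 11.28
ee_pos: [0.539, -0.06, 0.2046]
ee_rot: [3.079, 0.625, 0.001]
contact_force: [-2.4, -1.2, 0.1]
width: 0.0877
grip_force: 1.1
```

```bash
python3 -c "
from h import *
look()
goto([.5,-.077,.45],113)
f=grab('side'); cv2.imwrite('pics/s5.png',cv2.resize(f['image'][185:235,250:310],None,fx=12,fy=12,interpolation=cv2.INTER_CUBIC))"
```

```text
side mark [277 211  10   5  30] [ 0.6411 -0.0138  0.06  ]
side mark [300 213   7  15  57] [ 0.5634 -0.0128  0.06  ]
pad n 5 281 283 209 210 [ 0.639  -0.0145  0.0735] [ 0.6369 -0.0097  0.0781]
t 11.375 F [-1.242  -1.0971  0.4358] [ 0.539  -0.06    0.2046]
travel [-0.0425  0.0004 -0.2454] rot [ 0.0099 -0.0217 -0.0353] dist 0.2490733167886454 axes x,y [0.9207 0.3902 0.0004] [ 0.3902 -0.9207  0.0002] pos [ 0.539  -0.06    0.2046] t 11.375 F [-1.242  -1.0971  0.4358]
```

View pics/s5.png

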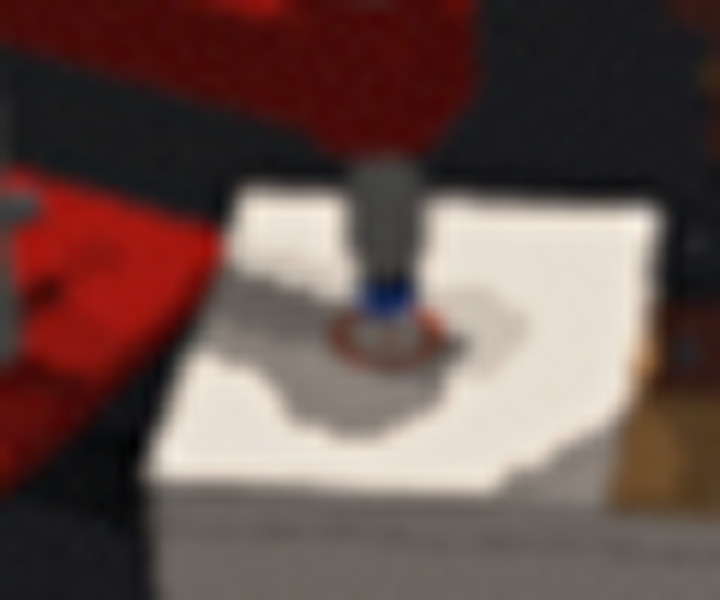

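The ring is centred under the pad: ring centre at crop x = 386 against pad x = 388, and the rows agree too. Next I'll retract, rise, close the jaws and move above the knob.

Request:
{"name": "apply_moves", "arguments": {
  "jaw": [0,0,0,1,1,1,1,1,1,1],
  "travel": [
    [-0.015,0,0],
    [-0.042,0,0],
    [-0.042,0,-0.06],
    [-0.042,0,-0.12],
    [-0.042,0,-0.18],
    [-0.042,0,-0.245],
    [-0.042,0,-0.245],
    [-0.042,0,-0.245],
    [-0.042,0,-0.245],
    [-0.042,0,-0.245]
  ],
  "delta_rot": [
    [0,0,0],
    [0,0,0],
    [0,0,0],
    [0,0,0],
    [0,0,0],
    [0,0,0],
    [0,0,0],
    [0,0,0],
    [0,0,0],
    [0,0,0]
  ]
}}

```text
time_s: 12.68
ee_pos: [0.5003, -0.0765, 0.4477]
ee_rot: [-3.077, -0.625, 0.004]
contact_force: [-0.3, -0.4, 0.5]
width: 0.0209
grip_force: 0.0
```

```bash
python3 -c "
from h import *
look();press();goto([.640,-.0185,.430],113)
"
```

```text
side mark [301 203  13  26 248] [ 0.5641 -0.0393  0.06  ]
side mark [277 211  10   5  30] [ 0.6411 -0.0138  0.06  ]
pad n 5 281 283 209 210 [ 0.639  -0.0145  0.0735] [ 0.6355 -0.0089  0.0788]
top mark [329 150   7   2  10] [ 0.6299 -0.0166  0.06  ]
top mark [323 169  13   9  57] [ 0.5558 -0.0058  0.06  ]
t 12.775 F [-0.4512 -0.2256  0.4106] [ 0.5003 -0.0764  0.4484]
top knob [327 129  15  15 128] [ 0.6382 -0.018   0.2333] [ 0.6388 -0.0184  0.2333] (14.203161239624023, 14.54090690612793) [ 0.6383 -0.0173  0.2347]
arm dir [-0.0155 -0.0058] 0.16321218452151331
side knob [272 161  15   7  66] [ 0.6394 -0.0127  0.2333] [ 0.6386 -0.0121  0.2333] (6.598625659942627, 14.699787139892578) [ 0.6396 -0.0139  0.2326]
travel [0.1512 0.0012 0.0189] rot [-0.0352  0.0463 -0.0277] dist 0.15240385638307075 axes x,y [ 0.9207  0.3903 -0.0008] [ 0.3903 -0.9207 -0.0006] pos [ 0.5003 -0.0764  0.449 ] t 12.875 F [-0.5711  0.18    0.3486]
```

Request:
{"name": "apply_moves", "arguments": {
  "jaw": [1,1,1,1,1,1],
  "travel": [
    [-0.05,0.26,0],
    [-0.05,0.26,0],
    [-0.05,0.26,0],
    [-0.05,0.26,0],
    [-0.05,0.26,0],
    [-0.05,0.26,0]
  ],
  "delta_rot": [
    [0,0,0],
    [0,0,0],
    [0,0,0],
    [0,0,0],
    [0,0,0],
    [0,0,0]
  ]
}}

```text
time_s: 13.62
ee_pos: [0.5558, -0.3359, 0.4487]
ee_rot: [-3.078, -0.623, 0.001]
contact_force: [-0.1, 0.9, -0.2]
width: 0.0005
grip_force: 0.0
```

```bash
python3 -c "
from h import *
look();goto([.640,-.0185,.430],113)
f=grab('top')
im=f['image']; P=cloud(f); g=im.min(2)
m=((g>120)&(abs(P[...,2]-.06)<.02)&(abs(P[...,0]-.6)<.13)&(abs(P[...,1]+.03)<.13)).astype('uint8')
hsv=cv2.cvtColor(im,cv2.COLOR_BGR2HSV)
m|=((abs(P[...,2]-.06)<.015)&(abs(P[...,0]-.6)<.13)&(abs(P[...,1]+.03)<.13)).astype('uint8')
m=cv2.morphologyEx(m,cv2.MORPH_OPEN,np.ones((3,3)))
n,l,st,c=cv2.connectedComponentsWithStats(m); i=1+np.argmax(st[1:,4])
r=cv2.minAreaRect(cv2.convexHull(cv2.findContours((l==i).astype('uint8'),0,2)[0][0])); q=[onz(f,*k,.06)[:2] for k in cv2.boxPoints(r)]
print(st[i],'c',onz(f,*r[0],.06)[:2],q,[(round(np.hypot(*(q[k]-q[k-1])),4),round(np.degrees(np.arctan2(*(q[k]-q[k-1])[::-1])),1)) for k in range(4)])
"
```

```text
side mark [301 203  13  26 245] [ 0.5641 -0.0393  0.06  ]
side mark [277 211  10   5  29] [ 0.6411 -0.0138  0.06  ]
pad n 6 281 283 208 210 [ 0.6404 -0.0169  0.0735] [ 0.6367 -0.0104  0.0775]
top mark [329 150   8   2  10] [ 0.6298 -0.0182  0.06  ]
top mark [323 158  40  24 360] [ 0.5668 -0.0498  0.06  ]
band yaw -158.18171732776895 c [ 0.567  -0.0497]
t 13.725 F [-0.5584  0.6367  0.5491] [ 0.5558 -0.334   0.4502]
travel [ 0.201  -0.2574  0.0203] rot [-0.     -0.0345  0.0396] dist 0.32717943848277625 axes x,y [0.9202 0.3914 0.0006] [ 0.3914 -0.9202 -0.    ] pos [ 0.5558 -0.334   0.4502] t 13.725 F [-0.5584  0.6367  0.5491]
[ 309  127   54   56 1576] c [ 0.6161 -0.0286] [array([0.66  , 0.0615]), array([ 0.7134, -0.0597]), array([ 0.5726, -0.1183]), array([0.5203, 0.002 ])] [(np.float64(0.1518), np.float64(23.1)), (np.float64(0.1325), np.float64(-66.2)), (np.float64(0.1525), np.float64(-157.4)), (np.float64(0.1311), np.float64(113.5))]
```

Both views put the ring within about 1–2 mm of the stamp axis. I'm moving above the knob.

Request:
{"name": "apply_moves", "arguments": {
  "jaw": [1,1,1,1,1,1,1,1],
  "travel": [
    [0.201,-0.258,0.005],
    [0.201,-0.258,0.005],
    [0.201,-0.258,0.005],
    [0.201,-0.258,0.005],
    [0.201,-0.258,0.005],
    [0.201,-0.258,0.005],
    [0.201,-0.258,0.02],
    [0.201,-0.258,0.02]
  ],
  "delta_rot": [
    [0,0,0],
    [0,0,0],
    [0,0,0],
    [0,0,0],
    [0,0,0],
    [0,0,0],
    [0,0,0],
    [0,0,0]
  ]
}}

```text
time_s: 14.78
ee_pos: [0.6396, -0.0203, 0.4276]
ee_rot: [-3.079, -0.624, 0.005]
contact_force: [0.3, -0.2, 0.6]
width: 0.0005
grip_force: 0.0
```

Request:
{"name": "apply_moves", "arguments": {
  "jaw": [1,1,1,1,1,1,1,1],
  "travel": [
    [0,0,0.005],
    [0,0,0.01],
    [0,0,0.013],
    [0,0,0.016],
    [0,0,0.019],
    [0,0,0.02],
    [0,0,0.02],
    [0,0,0.02]
  ],
  "delta_rot": [
    [0,0,0],
    [0,0,0],
    [0,0,0],
    [0,0,0],
    [0,0,0],
    [0,0,0],
    [0,0,0],
    [0,0,0]
  ]
}}

```text
time_s: 15.78
ee_pos: [0.6401, -0.0194, 0.4099]
ee_rot: [3.078, 0.625, 0.001]
contact_force: [-1.3, -2.9, 2.5]
width: 0.0004
grip_force: 1.8
```

Request:
{"name": "apply_moves", "arguments": {
  "jaw": [1,1,1,1,1],
  "travel": [
    [0,0,0.002],
    [0,0,0.004],
    [0,0,0.006],
    [0,0,0.007],
    [0,0,0.007]
  ],
  "delta_rot": [
    [0,0,0],
    [0,0,0],
    [0,0,0],
    [0,0,0],
    [0,0,0]
  ]
}}

```text
time_s: 16.4
ee_pos: [0.6399, -0.0194, 0.404]
ee_rot: [3.078, 0.625, 0.003]
contact_force: [-1.6, -3.4, 8.5]
width: 0.0003
grip_force: 4.1
```

Request:
{"name": "apply_moves", "arguments": {
  "jaw": [1,1,1],
  "travel": [
    [0,0,0.001],
    [0,0,0.0018],
    [0,0,0.0018]
  ],
  "delta_rot": [
    [0,0,0],
    [0,0,0],
    [0,0,0]
  ]
}}

```text
time_s: 16.77
ee_pos: [0.6397, -0.0193, 0.4031]
ee_rot: [3.078, 0.625, 0.004]
contact_force: [-2.8, -3.2, 10.8]
width: 0.0005
grip_force: 5.4
```

```bash
python3 -c "
from h import *
for i in range(4):
    s=manip.get_state(); print(s['time_s'],s['contact_force'],s['ee_pos']); grab('side')"
```

```text
16.775 [-2.8119 -3.2463 10.8037] [ 0.6397 -0.0193  0.4031]
16.825 [-2.023  -2.429  10.3593] [ 0.6397 -0.0193  0.4031]
16.875 [-1.5535 -2.6559 10.909 ] [ 0.6397 -0.0193  0.4031]
16.925 [-1.4739 -2.2664 10.6304] [ 0.6397 -0.0194  0.4031]
```

Request:
{"name": "apply_moves", "arguments": {
  "jaw": [1,1,1,1,1,1,1],
  "travel": [
    [0,0,0.001],
    [0,0,0.002],
    [0,0,0.002],
    [0,0,0.002],
    [0,0,0.002],
    [0,0,0.002],
    [0,0,0.002]
  ],
  "delta_rot": [
    [0,0,0],
    [0,0,0],
    [0,0,0],
    [0,0,0],
    [0,0,0],
    [0,0,0],
    [0,0,0]
  ]
}}

```text
time_s: 17.85
ee_pos: [0.6396, -0.0193, 0.4021]
ee_rot: [3.077, 0.625, 0.006]
contact_force: [-3.1, -3.5, 13.7]
width: 0.0003
grip_force: 6.9
```

```bash
python3 -c "
from h import *
for i in range(4):
    s=manip.get_state(); print(s['time_s'],s['contact_force'],s['ee_pos']); grab('side')"
```

```text
17.85 [-3.1229 -3.4756 13.6529] [ 0.6396 -0.0193  0.4021]
17.9 [-2.8975 -3.6202 14.2005] [ 0.6396 -0.0193  0.4021]
17.95 [-2.9683 -2.7093 13.8716] [ 0.6396 -0.0193  0.4022]
18.0 [-3.4365 -2.152  14.1888] [ 0.6396 -0.0193  0.4021]
```

The stamp has held about 10 N for well over half a second, so I'm releasing.

Request:
{"name": "apply_moves", "arguments": {
  "jaw": [1,1,1,1,1,1,1,1,1,1,1,1],
  "travel": [
    [0,0,-0.004],
    [0,0,-0.008],
    [0,0,-0.013],
    [0,0,-0.019],
    [0,0,-0.03],
    [0,0,-0.05],
    [0,0,-0.06],
    [-0.05,0.25,-0.06],
    [-0.05,0.25,-0.06],
    [-0.05,0.25,-0.06],
    [-0.05,0.25,-0.06],
    [-0.05,0.25,-0.06]
  ],
  "delta_rot": [
    [0,0,0],
    [0,0,0],
    [0,0,0],
    [0,0,0],
    [0,0,0],
    [0,0,0],
    [0,0,0],
    [0,0,0],
    [0,0,0],
    [0,0,0],
    [0,0,0],
    [0,0,0]
  ]
}}

```text
time_s: 19.55
ee_pos: [0.6922, -0.2739, 0.4544]
ee_rot: [-3.078, -0.617, 0.008]
contact_force: [-0.5, -0.4, -0.2]
width: 0.0007
grip_force: 0.0
```

```bash
python3 -c "
from h import *
press();look();manip.sign_off()
"
```

```text
top knob [327 129  15  15 132] [ 0.6382 -0.0189  0.2333] [ 0.6385 -0.0183  0.2333] (14.515636444091797, 14.99363899230957) [ 0.6376 -0.0188  0.2348]
arm dir [-0.0124 -0.0077] 0.16360650420451384
side knob [272 161  15   7  64] [ 0.6395 -0.0122  0.2333] [ 0.6394 -0.0125  0.2333] (6.820225715637207, 14.138672828674316) [ 0.6407 -0.0127  0.2325]
side mark [301 203  13  26 249] [ 0.5641 -0.0393  0.06  ]
side mark [277 211  10   5  30] [ 0.6411 -0.0138  0.06  ]
pad n 6 281 283 209 210 [ 0.639  -0.0145  0.0735] [ 0.636  -0.0102  0.0768]
top mark [329 150   8   3  11] [ 0.6282 -0.0182  0.06  ]
top mark [323 158  40  24 356] [ 0.5668 -0.0498  0.06  ]
band yaw -158.17839496863712 c [ 0.5669 -0.0493]
t 19.75 F [ 0.5185 -0.289   0.6409] [ 0.6917 -0.2675  0.4594]
the job is handed in; nothing more can be done
```

The job is handed in at about 20 s: the ring sits within about 2 mm of the stamp axis by my camera measurements, the stamp bore on it with about 10 N (worked out from the wrist force) for over half a second, the knob is back up, and the arm is clear; the verdict itself was not shown.

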